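# Release the safety tab and open the lockable stock case

### The job

Open the lockable blue stock case so it can be refilled: push the orange safety tab sideways, away from the red-knobbed latch, gently (it is brittle: a push or a pinch of about 25 N snaps it), until it comes up firmly against its stop; then lift the latch upright, and then raise the lid well past 45 degrees and leave it standing open. Leave the other things on the bench where they are.

Things in the scene. Friction and masses are not known exactly. Their poses are not given: they have to be found in the camera images.
- case: Blue plastic case fixed to the bench: 200 mm deep (its x), 280 mm wide (its y), 85 mm high, plus a grey lid 10 mm thick (lid top 95 mm above the bench). Origin: centre of its underside. x points from the latch edge to the hinge edge, y to the side to which the safety tab is pushed, z up. It is turned by up to 20 degrees from the bench axes.
- catch_housing (a point): Centre of the top of the black catch housing on the lid beside the latch: 44 mm (case x) by 123 mm (case y), 28 mm high. With the lid shut this point is at case x = -60, y = +33.5 mm, 123 mm above the bench. Axes as the case's. The safety tab slides along its top.
- tab: Orange safety tab, an upright fin 24 mm (case x) by 12 mm thick (case y), standing 23 mm above its origin, which lies on the housing's top under the fin's centre (case x = -60 mm). Axes as the case's. It slides along case +y (away from the latch) and stays where left. Between fin and latch lever there are at first 57 to 62 mm, room for closed fingers. More than 25 N of push or pinch breaks it.
- tab_fin (a point): Middle of the orange fin, 12 mm above the tab's origin. Feel of the push: about 2.5 N over an unseen play that differs every time (3 to 34 mm), then about 9 N while a lock pin inside is driven a further 6 mm, then the stop, a buffer of 10 N per mm. The latch is free only once the pin is nearly at the stop: push to 12 to 18 N to be sure. Let go, the tab may spring back 1 to 2 mm; the latch stays free.
- latch (a joint): Angle of the latch lever about its pivot (rad): 0 lying flat on the lid, 1.5 fully upright (stop). It stays where it is left (friction about 1.5 N at the grip). Lifting it draws a bolt that holds the lid shut: the lid is free above about 0.9 rad.
- latch_grip (a point): Centre of the red ball knob, 28 mm across, at the free end of the steel latch lever (18 mm wide, 10 mm thick), 82 mm from the pivot on the lever's middle line. Lying flat it is at case x = -117 mm, y = -45 mm, 111 mm above the bench, wholly beyond the lid's near edge. Pinch it across case y from above (it turns and creeps in the fingers), or, once raised, push it. Lifted, it swings up and towards case +x.
- latch_pivot (a point): Pivot of the latch lever, on the lid: case x = -35 mm, y = -45 mm, 111 mm above the bench when the lid is shut. The pivot axis is parallel to the case's y.
- lid (a joint): Opening angle of the lid (rad): 0 shut, up to 1.5. A stiff hinge, it stays where it is left; opening it takes up to about 15 N, for instance by pushing the knob of the upright latch lever towards case +x (the lever then bears on its stop and carries the lid round).
- lid_hinge (a point): Hinge line of the lid (axis parallel to the case's y) at the middle of the far edge: case x = +100 mm, y = 0, 85 mm above the bench.
- red_bin: Bystander: loose red parts bin, 130 x 90 x 70 mm, beside the case on its +y side. Origin under its centre.
- tag_block: Bystander: block of white tags, 90 x 55 x 30 mm, beside the case on its -y side. Origin under its centre.
- blue_bin: Bystander: loose blue parts bin, 130 x 90 x 70 mm. Origin under its centre.
- tape_roll: Bystander: roll of clear tape lying flat, 96 mm across, 24 mm high. Origin under its centre.
- spray_can: Bystander: upright can, 52 mm across, 130 mm high. Origin under its centre.
- carabiner: Bystander: blue snap hook lying flat, about 70 x 35 x 10 mm. Origin under its centre.
- key_ring: Bystander: brass ring lying flat, 34 mm across, 6 mm high. Origin under its centre.

How it is judged:
By the outcome, as a careful person would: the job done as asked, in the order asked, and still so for the second after the job is handed in, with the robot touching nothing.
It also fails if it takes over 67 s, if anything falls off the work surface, if the arm or the gripper's body presses on something with over 40 N, if the wrist force passes 120 N, or if a joint passes its speed limit or range.

### The arm

A 6-joint arm with a two-finger parallel gripper is mounted at the origin on the work surface. World frame = base frame: x ahead of the robot, y to its left, z up, the work surface at z = 0. Lengths are in m, angles in rad, forces in N, time in s.
With the tool pointing down it reaches from about 0.425 to 0.925 m from the base axis. Payload 12.5 kg.
Tool frame: the origin (TCP) lies at the very end of the fingers, on their centre line; the grasp point (between the pads) lies 19 mm behind it; z points along the fingers, y is the line along which they close (so a half turn about z gives the same grasp; the last joint's range is limited). The gripper opens to 85 mm and grips with 20 to 120 N. Pads are 22 mm wide; open, the fingers measure 114 mm over their backs; the gripper's body (76 mm by 85 mm) begins 54 mm behind the grasp point. The pads swing forward as they close: fully open they stand 13 mm farther back than shut.
Start: joints at [1.064, 0.491, 1.559, -0, 1.092, -0.106], TCP at [0.244, 0.575, 0.231] pointing down, gripper open.
Joint ranges: [-3.1, 3.1], [-0.84, 2.19], [0.05, 2.79], [-1.13, 4.28], [0.06, 2.93], [-2.69, 2.69]. Speed limits (rad/s): [2.22, 2.22, 2.79, 3.14, 3.14, 3.14].

### API

Orientations are given as a rotation vector (axis times angle).
In Python, from workcell import sensors, vision, r gives the robot as it stands.
- The arm moves only by the tool play_rows, never from a script. Its argument "deltas" is a list that holds one entry, the list of rows, each a list of 4 numbers: the shift along the tool's x, y, z in m, then the turn about the tool's z in degrees. A call has 1 to 10 rows; each row shifts and turns the commanded pose from where the row before left it, along the tool's axes as they then stand; what a row does not reach is not made up. A row lasts 1/10 s, in which the tool goes at most 50 mm and 8.59 degrees, less where a joint would pass 70% of its speed; a pose out of reach is approached as far as the arm can. A call with a gripper value outside its range is refused whole. "jaw" is the finger opening in m, from 0 to 0.0854, set as the call begins (left out, the last holds). The fingers move at their own pace and stop on an object; "force" is the grip in N (left out, the last holds). Time passes only in rows, so rows that do not move let the fingers close. It gives the time, the measured TCP pose, the force, the opening and the grip force at its end, in the units of the state.
- sensors.observe(): the state, without advancing time (a new reading comes with each control period).
- vision.camera(name): name is "side" or "top"; returns (picture, depth): 400x640x3 uint8, blue, green, red; 400x640 float32, m along the optical axis (not along the pixel's ray), 0 where there is no reading.
- vision.get_calibration(name): a dict with "camera_matrix" (3x3 intrinsics, pixels), "k1" (the pictures are not rectified: a ray, as slopes to the right and down, at radius r is drawn at 1 + k1 r^2 times it, then the intrinsics apply), "pose" (4x4, takes a point from camera to world coordinates). Camera axes: x right, y up, looking along -z (the intrinsics and any distortion apply to the point x, -y, -z); pixel columns grow to the right and rows downward; lengths in m; the calibration is good to about 2 mm. A picture is of the moment at which its call begins. get_calibration takes no time and is no camera call.
- r.finish_job(): hands the job in; it is judged then, once.
The state is a dict: "time": time; "qpos": joint angles; "joint_vel": joint speeds; "effort": joint torques, N m; "tcp_pos": TCP position; "orientation": TCP orientation; "force": force on the tool from outside, world axes, zero at the start; "ft_torque": the same for the moment, N m; "finger_gap": finger opening in m; "grasp_force": force on a finger pad.
Only numpy, scipy, OpenCV 4.12 (cv2) and the standard library are available. Lean on these libraries where they do the work, as an engineer would, in place of code of your own. Each camera call takes 0.05 s, during which the arm holds its last target. There are 200 camera calls.

## Working session

There is one attempt and no reset: what is moved stays moved. The work goes in short steps, Python scripts to look and compute and a tool call to move; the robot and the scene stay as the last step left them, time stands still between calls to the robot, and variables do not carry over. Pictures are saved under pics/ and viewed, at most 12 in all, crops included, and the job is handed in when it is done.

Besides the shell and the picture viewer there is one more tool, called after "Emit:" as name(argument=value, ...) on one line, values as JSON. play_rows: Moves the arm, as the interface text tells. Its arguments: {"type":"object","properties":{"deltas":{"type":"array","items":{"type":"array","items":{"type":"array","items":{"type":"number"}}}},"jaw":{"type":"number"},"force":{"type":"number"}},"required":["deltas"]}

```bash
mkdir -p pics; ls; cat > h.py <<'E'
import numpy as np, cv2
from workcell import sensors, vision, r
def ray(c,u,v):
    K=np.array(c["camera_matrix"]);P=np.array(c["pose"]);k=c["k1"]
    d=np.array([(u-K[0,2])/K[0,0],(v-K[1,2])/K[1,1]]);s=d.copy()
    for _ in range(20): s=d/(1+k*(s@s))
    return P[:3,3],P[:3,:3]@np.array([s[0],-s[1],-1.0])
def onplane(c,u,v,z):
    o,d=ray(c,u,v); return o+d*(z-o[2])/d[2]
def depthpt(c,u,v,D):
    o,d=ray(c,u,v); return o+d*D
E
python3 - <<'E'
from h import *
for n in("top","side"):
    p,d=vision.camera(n); cv2.imwrite(f"pics/{n}0.png",p); np.save(f"{n}0.npy",d)
    c=vision.get_calibration(n); print(n,c)
s=sensors.observe(); print(s)
E
```

```text
pics
top {'camera_matrix': array([[402.74152517,   0.        , 319.44425174],
       [  0.        , 402.74152517, 201.06312119],
       [  0.        ,   0.        ,   1.        ]]), 'k1': -0.04906308273295667, 'pose': array([[ 0.00636843,  0.99373293, -0.1115989 ,  0.34956513],
       [-0.99992817,  0.00746148,  0.00937951,  0.02157264],
       [ 0.01015342,  0.11153115,  0.99370907,  1.50239735],
       [ 0.        ,  0.        ,  0.        ,  1.        ]])}
side {'camera_matrix': array([[415.10257477,   0.        , 314.64149844],
       [  0.        , 415.10257477, 210.23573534],
       [  0.        ,   0.        ,   1.        ]]), 'k1': -0.004315640992221892, 'pose': array([[ 0.75688474,  0.52052266, -0.39519826,  0.04097145],
       [-0.65341257,  0.59037298, -0.47382672, -0.52782574],
       [-0.01332317,  0.61685972,  0.78696034,  0.99681248],
       [ 0.        ,  0.        ,  0.        ,  1.        ]])}
{'time': 0.1, 'qpos': array([ 1.06439015e+00,  4.91498391e-01,  1.55943347e+00,  3.16458199e-05,
        1.09170955e+00, -1.05614423e-01]), 'joint_vel': array([ 0.00046365, -0.00107558, -0.00172933, -0.0006062 ,  0.00030762,
       -0.00077408]), 'effort': array([ 3.93074937e-03, -6.19442153e+01, -2.62022620e+01, -8.92942671e-05,
        3.02668013e-03,  3.81292489e-05]), 'tcp_pos': array([0.24371483, 0.57528352, 0.23077125]), 'orientation': array([-6.25311139e-01, -3.07838184e+00,  1.55739509e-03]), 'force': array([ 0.39873991, -0.27090363, -0.37770028]), 'ft_torque': array([0.02150354, 0.00212181, 0.00862772]), 'grasp_force': 0.0, 'finger_gap': 0.08567147101588934}
```

View pics/top0.png

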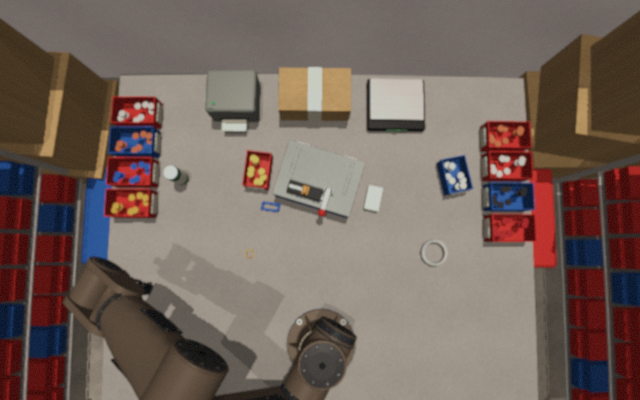

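View pics/side0.png

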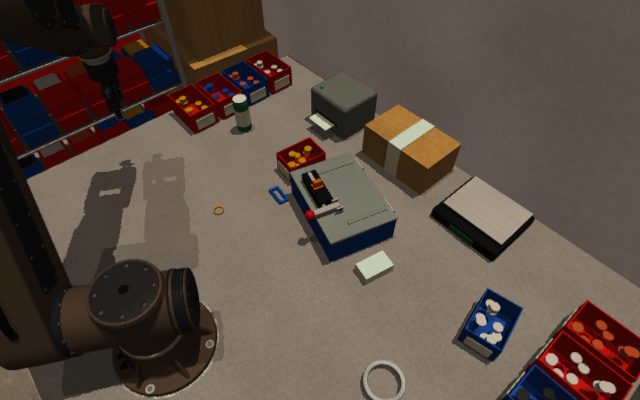

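The top view shows the case centre near (319,180), the red knob at (322,211), the orange tab at (305,188), and the red bin at (258,170). The side view shows the knob at (310,215) and the tab at (317,184).

```bash
python3 - <<'E'
from h import *
def mask(p,lo,hi,box):
    h=cv2.cvtColor(p,cv2.COLOR_BGR2HSV); m=cv2.inRange(h,lo,hi); k=np.zeros_like(m); x0,y0,x1,y1=box; k[y0:y1,x0:x1]=255
    return m&k
def cen(m):
    v,u=np.nonzero(m); return u.mean(),v.mean(),len(u)
C={n:vision.get_calibration(n) for n in("top","side")}
P={n:cv2.imread(f"pics/{n}0.png") for n in C}; D={n:np.load(f"{n}0.npy") for n in C}
B={"top":(280,175,345,222),"side":(295,170,345,225)}
def tri(a,b):
    (o1,d1),(o2,d2)=ray(C["top"],*a),ray(C["side"],*b)
    A=np.stack([d1,-d2],1); t=np.linalg.lstsq(A,o2-o1,rcond=None)[0]
    p,q=o1+d1*t[0],o2+d2*t[1]; return (p+q)/2,np.linalg.norm(p-q)
for nm,lo,hi in(("knob",(0,150,80),(5,255,255)),("tab",(7,150,80),(20,255,255))):
    c={n:cen(mask(P[n],lo,hi,B[n])) for n in C}; print(nm,c)
    print(tri(c["top"][:2],c["side"][:2]))
# lid by depth height in top
c=C["top"]; pts=[];px=[]
for v in range(125,230):
    for u in range(260,385):
        if D["top"][v,u]>0:
            q=depthpt(c,u,v,D["top"][v,u])
            if .085<q[2]<.105: pts.append(q);px.append((u,v))
pts=np.array(pts); print(len(pts),pts[:,2].mean())
m=np.zeros((400,640),np.uint8)
for u,v in px:m[v,u]=255
cn=max(cv2.findContours(m,0,2)[0],key=cv2.contourArea)
w=np.array([onplane(c,u,v,.095)[:2] for u,v in cn[:,0]],np.float32)
rr=cv2.minAreaRect(w); print(rr,cv2.boxPoints(rr))
E
```

```text
knob {'top': (np.float64(321.2972972972973), np.float64(212.45945945945945), 37), 'side': (np.float64(309.6825396825397), np.float64(214.12698412698413), 63)}
(array([0.46559365, 0.00196345, 0.11462175]), np.float64(0.000547532708958322))
tab {'top': (np.float64(304.92857142857144), np.float64(189.64285714285714), 28), 'side': (np.float64(316.9714285714286), np.float64(183.54285714285714), 70)}
(array([0.54185324, 0.05907072, 0.13311532]), np.float64(0.0013065714598195371))
3974 0.09532284544952548
((0.5930829048156738, 0.010753318667411804), (0.2835402190685272, 0.210465207695961), 73.55718231201172) [[ 0.45202482 -0.09543182]
 [ 0.6538826  -0.15500574]
 [ 0.734141    0.11693846]
 [ 0.5322832   0.17651238]]
```

```bash
cat >> h.py <<'E'
from scipy.spatial.transform import Rotation as Rn
YAW=np.deg2rad(-16.4); C0=np.array([.592,.0113])
X=np.array([np.cos(YAW),np.sin(YAW)]);Y=np.array([-X[1],X[0]])
def w(cx,cy,z): return np.r_[C0+X*cx+Y*cy,z]
def go(t):
    "tool delta to case-frame target, plus state in case frame"
    s=sensors.observe(); R=Rn.from_rotvec(s["orientation"]).as_matrix(); p=np.array(s["tcp_pos"])
    d=p[:2]-C0; ang=lambda v:np.rad2deg(np.arctan2(v[1],v[0]))
    a=(np.rad2deg(YAW)+90-ang(R[:2,1])+90)%180-90   # world turn; tool z turn is opposite
    print("t",round(s["time"],2),"case",(d@X).round(4),(d@Y).round(4),p[2].round(4),"F",np.round([s["force"][:2]@X,s["force"][:2]@Y,s["force"][2]],1),"gap",round(s["finger_gap"],4))
    print("delta",(R.T@(w(*t)-p)).round(4),"turn",-a.round(2),"toolx in case",(R[:2,0]@X).round(3),"tooly",(R[:2,1]@Y).round(3),"q6",s["qpos"][5].round(2))
E
python3 -c "
from h import *
go((-.06,-.006,.21))"
```

```text
t 0.1 case -0.4934 0.4427 0.2308 F [ 0.5 -0.1 -0.4] gap 0.0857
delta [-0.4818 -0.3962  0.0211] turn -6.56 toolx in case -0.993 tooly 0.993 q6 -0.11
```

Emit:
play_rows(deltas=[[[0, 0, 0, -6.56], [-0.033, -0.034, 0, 0], [-0.033, -0.034, 0, 0], [-0.033, -0.034, 0, 0], [-0.033, -0.034, 0, 0], [-0.033, -0.034, 0, 0], [-0.033, -0.034, 0, 0], [-0.033, -0.034, 0, 0], [-0.033, -0.034, 0, 0], [-0.033, -0.034, 0, 0]]], jaw=0)

```text
time: 1.1
tcp_pos: [0.4428, 0.1962, 0.2313]
orientation: [-0.448, -3.109, -0.0]
force: [1.1, 0.4, -0.4]
finger_gap: -0.0001
grasp_force: 0.0
```

Emit:
play_rows(deltas=[[[-0.033, -0.034, 0, 0], [-0.033, -0.034, 0, 0], [-0.033, -0.034, 0, 0], [0, 0, 0, 0], [0, 0, 0, 0]]])

```text
time: 1.6
tcp_pos: [0.5085, 0.0714, 0.2309]
orientation: [-0.452, -3.108, -0.0]
force: [-0.1, 0.1, 0.3]
finger_gap: 0.0
grasp_force: 0.0
```

```bash
python3 -c "
from h import *
go((-.06,-.006,.18))
p,d=vision.camera('side'); cv2.imwrite('pics/s1.png',cv2.resize(p[120:270,240:440],None,fx=4,fy=4))"
```

```text
t 1.6 case -0.0971 0.0341 0.2309 F [-0.1  0.1  0.3] gap 0.0
delta [-0.0373 -0.04    0.0508] turn -0.14 toolx in case -1.0 tooly 1.0 q6 -1.27
```

View pics/s1.png

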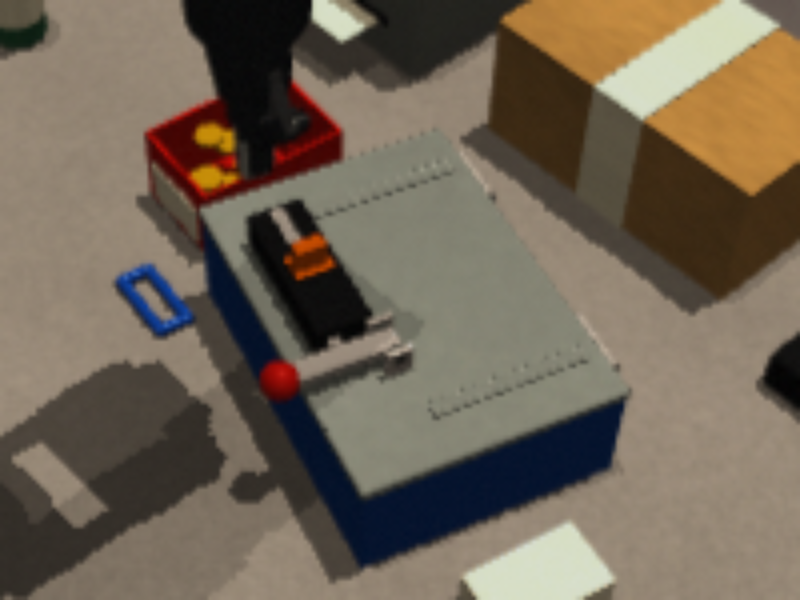

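The crop shows the tab at (310,255), the knob at (280,380) and the closed fingers hanging at (255,165), clear of everything.

Emit:
play_rows(deltas=[[[-0.019, -0.02, 0, 0], [-0.0185, -0.02, 0, 0], [0, 0, 0.02, 0], [0, 0, 0.02, 0], [0, 0, 0.01, 0], [0, 0, 0, 0]]])

```text
time: 2.25
tcp_pos: [0.5324, 0.0245, 0.1803]
orientation: [-0.445, -3.107, 0.0]
force: [-0.9, -0.6, 0.5]
finger_gap: 0.0
grasp_force: 0.0
```

```bash
python3 -c "
from h import *
go((-.06,-.006,.130))
p,d=vision.camera('side'); cv2.imwrite('pics/s2.png',cv2.resize(p[130:250,260:400],None,fx=5,fy=5))"
```

```text
t 2.25 case -0.0609 -0.0042 0.1803 F [-0.7 -0.8  0.5] gap 0.0
delta [-0.001  -0.0018  0.0503] turn 0.09 toolx in case -1.0 tooly 1.0 q6 -1.36
```

View pics/s2.png

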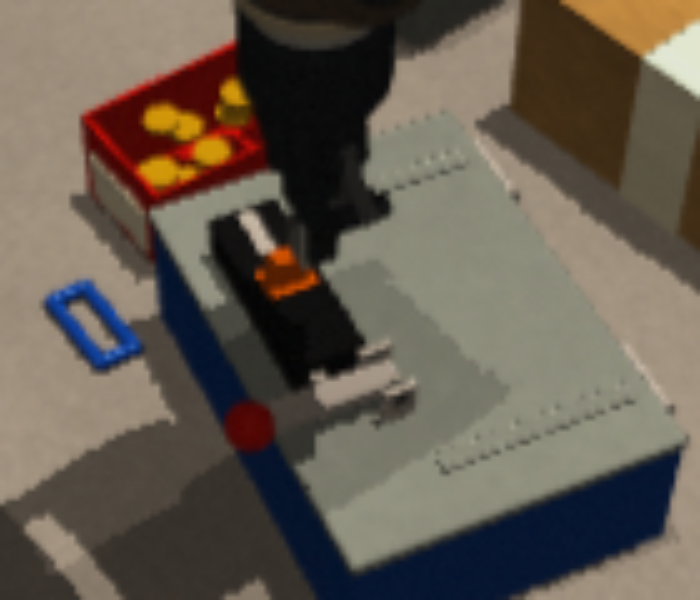

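The fingertips, at (315,260) in the crop, should come down about 85 px to the housing between the fin at (290,275) and the lever at (355,380).

Emit:
play_rows(deltas=[[[0, -0.002, 0.015, 0], [0, 0, 0.015, 0], [0, 0, 0.012, 0], [0, 0, 0.008, 0], [0, 0, 0, 0]]])

```text
time: 2.8
tcp_pos: [0.5324, 0.0216, 0.1308]
orientation: [-0.448, -3.109, -0.0]
force: [0.9, 0.4, 0.5]
finger_gap: -0.0003
grasp_force: 0.0
```

```bash
python3 -c "
from h import *
go((-.06,.011,.130))
p,d=vision.camera('side'); cv2.imwrite('pics/s3.png',cv2.resize(p[130:250,260:400],None,fx=5,fy=5))"
```

```text
t 2.8 case -0.0601 -0.0069 0.1308 F [0.7 0.6 0.5] gap -0.0003
delta [-0.0001  0.0179  0.0008] turn 0.02 toolx in case -1.0 tooly 1.0 q6 -1.37
```

View pics/s3.png

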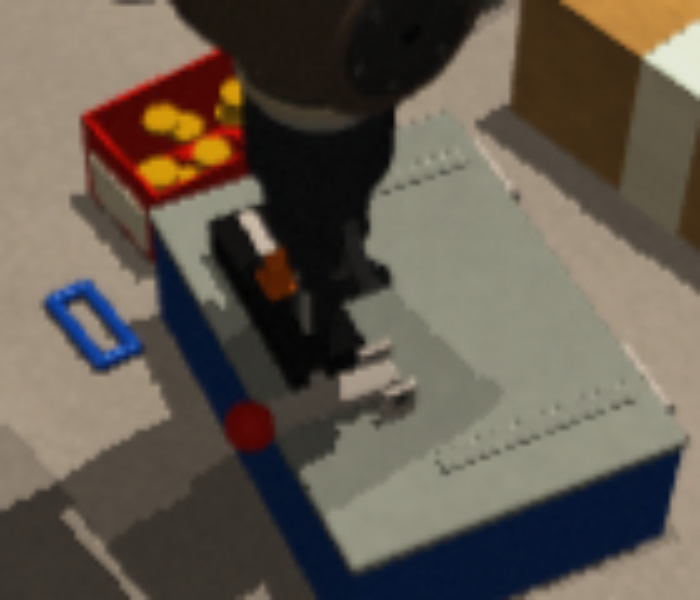

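The fingers are down between the fin at (275,275) and the lever at (370,380), with no contact force. I'll start pushing.

Emit:
play_rows(deltas=[[[0, 0.004, 0, 0], [0, 0.004, 0, 0], [0, 0.004, 0, 0], [0, 0.003, 0, 0], [0, 0.002, 0, 0], [0, 0.002, 0, 0]]])

```text
time: 3.45
tcp_pos: [0.538, 0.0398, 0.1313]
orientation: [0.448, 3.109, 0.0]
force: [-0.3, -0.9, 0.1]
finger_gap: -0.0001
grasp_force: 0.0
```

Emit:
play_rows(deltas=[[[0, 0.001, 0, 0], [0, 0.001, 0, 0], [0, 0.001, 0, 0], [0, 0, 0, 0]]])

```text
time: 3.85
tcp_pos: [0.5388, 0.0424, 0.1313]
orientation: [-0.448, -3.109, 0.0]
force: [-1.2, -1.8, 0.6]
finger_gap: 0.0
grasp_force: 1.0
```

Contact at about y = +0.014 in case coordinates, with a push of about 2 N.

Emit:
play_rows(deltas=[[[0, 0.001, 0, 0], [0, 0.001, 0, 0], [0, 0.001, 0, 0], [0, 0, 0, 0]]])

```text
time: 4.25
tcp_pos: [0.5397, 0.0455, 0.1313]
orientation: [0.448, 3.109, 0.0]
force: [-0.7, -1.0, 0.2]
finger_gap: -0.0
grasp_force: 0.9
```

Emit:
play_rows(deltas=[[[0, 0.001, 0, 0], [0, 0.001, 0, 0], [0, 0, 0, 0]]])

```text
time: 4.55
tcp_pos: [0.5403, 0.0474, 0.1313]
orientation: [0.448, 3.109, 0.0]
force: [-0.8, -1.7, 0.3]
finger_gap: 0.0003
grasp_force: 0.8
```

Emit:
play_rows(deltas=[[[0, 0.001, 0, 0], [0, 0.001, 0, 0], [0, 0.001, 0, 0], [0, 0.001, 0, 0], [0, 0, 0, 0]]])

```text
time: 5.05
tcp_pos: [0.5414, 0.0513, 0.1313]
orientation: [0.448, 3.109, 0.0]
force: [-0.4, -1.7, 1.1]
finger_gap: 0.0001
grasp_force: 0.7
```

Emit:
play_rows(deltas=[[[0, 0.001, 0, 0], [0, 0.001, 0, 0], [0, 0, 0, 0]]])

```text
time: 5.35
tcp_pos: [0.542, 0.0532, 0.1313]
orientation: [0.448, 3.109, 0.0]
force: [-0.8, -1.1, 0.3]
finger_gap: 0.0003
grasp_force: 0.8
```

Emit:
play_rows(deltas=[[[0, 0.001, 0, 0], [0, 0.001, 0, 0], [0, 0.001, 0, 0], [0, 0.001, 0, 0], [0, 0, 0, 0]]])

```text
time: 5.85
tcp_pos: [0.5431, 0.057, 0.1313]
orientation: [0.448, 3.109, 0.0]
force: [0.8, -1.0, 0.2]
finger_gap: -0.0005
grasp_force: 0.8
```

Emit:
play_rows(deltas=[[[0, 0.001, 0, 0], [0, 0.001, 0, 0], [0, 0.001, 0, 0], [0, 0.001, 0, 0], [0, 0, 0, 0]]])

```text
time: 6.35
tcp_pos: [0.5442, 0.0609, 0.1313]
orientation: [0.448, 3.109, 0.0]
force: [-0.2, -1.8, 0.3]
finger_gap: 0.0001
grasp_force: 0.8
```

Emit:
play_rows(deltas=[[[0, 0.001, 0, 0], [0, 0.001, 0, 0], [0, 0.001, 0, 0], [0, 0.001, 0, 0], [0, 0, 0, 0]]])

```text
time: 6.85
tcp_pos: [0.5452, 0.0641, 0.1313]
orientation: [-0.448, -3.109, 0.001]
force: [-0.8, -7.0, 2.0]
finger_gap: -0.0003
grasp_force: 3.5
```

The force has risen, so the pin phase has begun. I'll take smaller steps.

Emit:
play_rows(deltas=[[[0, 0.001, 0, 0], [0, 0.001, 0, 0], [0, 0, 0, 0]]])

```text
time: 7.15
tcp_pos: [0.5457, 0.066, 0.1313]
orientation: [-0.448, -3.109, 0.001]
force: [-1.3, -6.9, 1.4]
finger_gap: 0.0001
grasp_force: 3.9
```

Emit:
play_rows(deltas=[[[0, 0.001, 0, 0], [0, 0, 0, 0]]])

```text
time: 7.35
tcp_pos: [0.546, 0.0669, 0.1313]
orientation: [-0.448, -3.109, 0.001]
force: [-1.7, -8.4, 1.0]
finger_gap: -0.0002
grasp_force: 4.0
```

Emit:
play_rows(deltas=[[[0, 0.001, 0, 0], [0, 0, 0, 0]]])

```text
time: 7.55
tcp_pos: [0.5463, 0.0679, 0.1313]
orientation: [-0.448, -3.109, 0.001]
force: [-0.6, -7.3, 0.7]
finger_gap: -0.0001
grasp_force: 4.0
```

Emit:
play_rows(deltas=[[[0, 0.0005, 0, 0], [0, 0, 0, 0]]])

```text
time: 7.75
tcp_pos: [0.5464, 0.0683, 0.1313]
orientation: [-0.448, -3.109, 0.001]
force: [-2.4, -7.9, 1.4]
finger_gap: 0.0002
grasp_force: 4.1
```

Emit:
play_rows(deltas=[[[0, 0.0005, 0, 0], [0, 0, 0, 0]]])

```text
time: 7.95
tcp_pos: [0.5465, 0.0688, 0.1313]
orientation: [-0.448, -3.109, 0.001]
force: [-0.9, -7.9, 2.3]
finger_gap: -0.0002
grasp_force: 4.1
```

Emit:
play_rows(deltas=[[[0, 0.0005, 0, 0], [0, 0, 0, 0]]])

```text
time: 8.15
tcp_pos: [0.5467, 0.0693, 0.1313]
orientation: [-0.448, -3.109, 0.001]
force: [-2.8, -7.7, 1.7]
finger_gap: -0.0
grasp_force: 4.1
```

Emit:
play_rows(deltas=[[[0, 0.0004, 0, 0], [0, 0, 0, 0]]])

```text
time: 8.35
tcp_pos: [0.5468, 0.0696, 0.1313]
orientation: [-0.448, -3.109, 0.002]
force: [-2.5, -7.9, 0.8]
finger_gap: -0.0
grasp_force: 4.5
```

Emit:
play_rows(deltas=[[[0, 0.0004, 0, 0], [0, 0, 0, 0]]])

```text
time: 8.55
tcp_pos: [0.5468, 0.0698, 0.1313]
orientation: [-0.448, -3.109, 0.002]
force: [-2.8, -11.1, 1.7]
finger_gap: 0.0001
grasp_force: 5.1
```

Emit:
play_rows(deltas=[[[0, 0.0003, 0, 0], [0, 0, 0, 0]]])

```text
time: 8.75
tcp_pos: [0.5469, 0.07, 0.1313]
orientation: [-0.448, -3.109, 0.002]
force: [-2.9, -11.1, 2.3]
finger_gap: -0.0003
grasp_force: 5.7
```

Emit:
play_rows(deltas=[[[0, 0.0003, 0, 0], [0, 0, 0, 0]]])

```text
time: 8.95
tcp_pos: [0.5469, 0.0701, 0.1313]
orientation: [-0.448, -3.109, 0.003]
force: [-2.3, -12.4, 2.3]
finger_gap: 0.0002
grasp_force: 6.2
```

Emit:
play_rows(deltas=[[[0, 0.0003, 0, 0], [0, 0, 0, 0]]])

```text
time: 9.15
tcp_pos: [0.547, 0.0703, 0.1313]
orientation: [-0.448, -3.109, 0.003]
force: [-4.0, -12.2, 2.2]
finger_gap: 0.0001
grasp_force: 6.8
```

Emit:
play_rows(deltas=[[[0, 0.0003, 0, 0], [0, 0, 0, 0]]])

```text
time: 9.35
tcp_pos: [0.547, 0.0705, 0.1313]
orientation: [-0.448, -3.109, 0.003]
force: [-3.2, -14.0, 2.8]
finger_gap: 0.0002
grasp_force: 7.3
```

Emit:
play_rows(deltas=[[[0, 0.0002, 0, 0], [0, 0, 0, 0]]])

```text
time: 9.55
tcp_pos: [0.5471, 0.0706, 0.1313]
orientation: [-0.448, -3.109, 0.003]
force: [-3.7, -15.1, 3.2]
finger_gap: 0.0003
grasp_force: 7.7
```

The push reached about 15.5 N against the stop. I'll back off, rise, and set off towards the knob.

Emit:
play_rows(deltas=[[[0, -0.005, 0, 0], [0, -0.01, 0, 0], [0, 0, -0.03, 0], [0, 0, -0.04, 0], [0.03, -0.035, 0, 0], [0.027, -0.035, 0, 0], [0, 0, 0, 0]]], jaw=0.055)

```text
time: 10.25
tcp_pos: [0.4654, 0.0054, 0.2016]
orientation: [-0.45, -3.108, -0.0]
force: [-0.2, -0.4, 0.1]
finger_gap: 0.0549
grasp_force: 0.0
```

```bash
python3 - <<'E'
from h import *
go((-.119,-.045,.092))
p,d=vision.camera('side'); cv2.imwrite('pics/s4.png',cv2.resize(p[130:250,260:400],None,fx=5,fy=5))
h=cv2.cvtColor(p,cv2.COLOR_BGR2HSV); m=cv2.inRange(h,(0,150,50),(5,255,255)); m[:195]=0;m[225:]=0;m[:,:295]=0;m[:,330:]=0
v,u=np.nonzero(m);print(u.mean(),v.mean(),len(u)); q=onplane(vision.get_calibration('side'),u.mean(),v.mean(),.111)
print(q,(q[:2]-C0)@X,(q[:2]-C0)@Y)
E
```

```text
t 10.25 case -0.1197 -0.0414 0.2016 F [-0.  -0.5  0.1] gap 0.0549
delta [-0.0009 -0.0036  0.1096] turn -0.09 toolx in case -1.0 tooly 1.0 q6 -1.41
309.53521126760563 214.57746478873239 71
[0.46580855 0.00337196 0.111     ] -0.11881880936422938 -0.043234558826914835
```

View pics/s4.png

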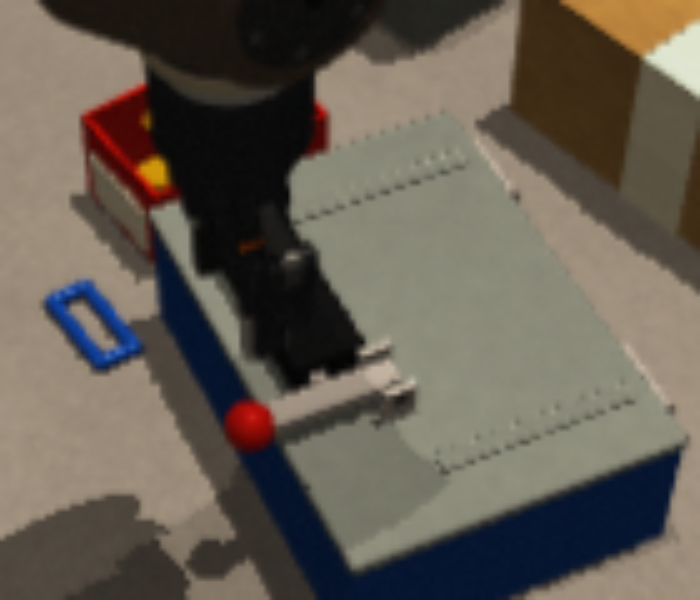

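The crop shows the red knob at (250,427), with the open fingers high above it and clear. The knob is at case (-0.119, -0.043).

Emit:
play_rows(deltas=[[[0.0015, -0.002, 0.02, 0], [0, 0, 0.025, 0], [0, 0, 0.025, 0], [0, 0, 0.02, 0], [0, 0, 0.012, 0], [0, 0, 0.006, 0], [0, 0, 0, 0]]])

```text
time: 11.0
tcp_pos: [0.4672, 0.0054, 0.0927]
orientation: [-0.448, -3.109, -0.0]
force: [-0.7, -0.7, 0.6]
finger_gap: 0.055
grasp_force: 0.0
```

Emit:
play_rows(deltas=[[[0, 0, 0, 0], [0, 0, 0, 0], [0, 0, 0, 0], [0, 0, 0, 0], [0, 0, 0, 0]]], jaw=0.02, force=40)

```text
time: 11.5
tcp_pos: [0.4667, 0.0036, 0.0941]
orientation: [0.447, 3.109, -0.003]
force: [-5.1, -18.1, 5.3]
finger_gap: 0.0255
grasp_force: 38.9
```

Emit:
play_rows(deltas=[[[0, -0.0018, 0, 0], [0, 0, 0, 0], [0, 0, 0, 0]]])

```text
time: 11.8
tcp_pos: [0.4665, 0.003, 0.0941]
orientation: [0.447, 3.108, -0.001]
force: [-1.4, -5.7, 7.5]
finger_gap: 0.0259
grasp_force: 39.3
```

```bash
python3 - <<'E'
from h import *
go((-.119,-.045,.092))
p,d=vision.camera('side'); cv2.imwrite('pics/s5.png',cv2.resize(p[160:240,270:370],None,fx=7,fy=7))
E
```

```text
t 11.8 case -0.118 -0.0434 0.0941 F [ 0.3 -5.9  7.5] gap 0.0259
delta [ 0.001  -0.0016  0.0021] turn 0.02 toolx in case -1.0 tooly 1.0 q6 -1.42
```

View pics/s5.png

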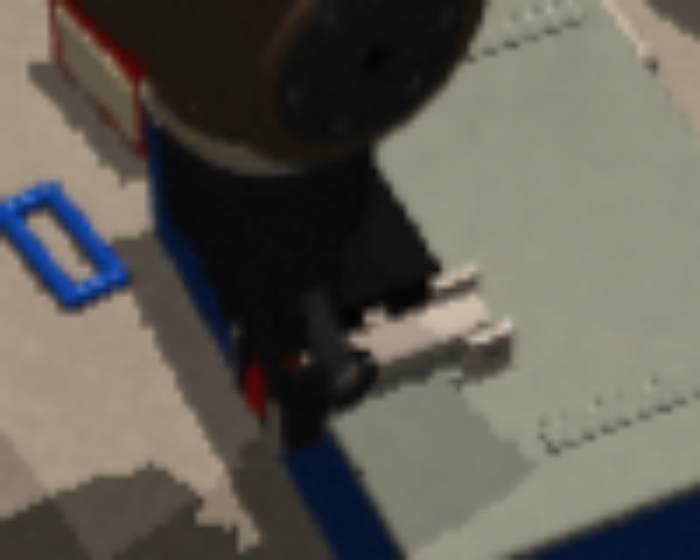

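The knob is in the jaws but sits low, towards the -x side of the pads (red shows at (257,390)). I'll regrip a little lower and farther out.

Emit:
play_rows(deltas=[[[0, -0.0005, 0, 0], [0, 0, 0, 0], [0, 0, 0, 0], [0.0025, 0, 0.003, 0], [0, 0, 0.002, 0], [0, 0, 0, 0]]], jaw=0.045)

```text
time: 12.45
tcp_pos: [0.4635, 0.0036, 0.0879]
orientation: [-0.448, -3.109, -0.0]
force: [-0.7, -0.1, -0.4]
finger_gap: 0.0451
grasp_force: 0.0
```

Emit:
play_rows(deltas=[[[0, 0, 0, 0], [0, 0, 0, 0], [0, 0, 0, 0], [0, 0, 0, 0]]], jaw=0.02)

```text
time: 12.85
tcp_pos: [0.4638, 0.0034, 0.0884]
orientation: [0.448, 3.109, 0.0]
force: [-0.6, -1.4, 1.2]
finger_gap: 0.0259
grasp_force: 39.1
```

```bash
python3 - <<'E'
from h import *
go((-.119,-.045,.092))
E
```

```text
t 12.85 case -0.1208 -0.0438 0.0884 F [-0.2 -1.5  1.2] gap 0.0259
delta [-0.0018 -0.0012 -0.0036] turn -0.01 toolx in case -1.0 tooly 1.0 q6 -1.42
```

Centred now. I'll lift along the arc.

Emit:
play_rows(deltas=[[[-0.001, 0, -0.012, 0], [-0.003, 0, -0.012, 0], [-0.0045, 0, -0.0115, 0], [0, 0, 0, 0]]])

```text
time: 13.25
tcp_pos: [0.4717, 0.0011, 0.1245]
orientation: [-0.448, -3.109, -0.0]
force: [-3.5, -1.4, 0.9]
finger_gap: 0.0259
grasp_force: 39.7
```

Emit:
play_rows(deltas=[[[-0.006, 0, -0.0105, 0], [-0.0075, 0, -0.0095, 0], [-0.009, 0, -0.0085, 0], [-0.01, 0, -0.007, 0], [0, 0, 0, 0]]])

```text
time: 13.75
tcp_pos: [0.5039, -0.0084, 0.1597]
orientation: [0.448, 3.108, -0.0]
force: [-3.0, -1.7, 2.3]
finger_gap: 0.0256
grasp_force: 39.7
```

Emit:
play_rows(deltas=[[[-0.011, 0, -0.0055, 0], [-0.012, 0, -0.0035, 0], [0, 0, 0, 0]]])

```text
time: 14.05
tcp_pos: [0.5262, -0.0149, 0.168]
orientation: [0.448, 3.108, -0.0]
force: [1.9, -2.2, -2.9]
finger_gap: 0.022
grasp_force: 36.7
```

```bash
python3 - <<'E'
from h import *
go((-.119,-.045,.092))
p,d=vision.camera('side'); cv2.imwrite('pics/s6.png',cv2.resize(p[130:250,260:400],None,fx=5,fy=5))
E
```

```text
t 14.05 case -0.0557 -0.0437 0.168 F [ 2.5 -1.6 -2.9] gap 0.022
delta [ 0.0634 -0.0013  0.0759] turn -0.02 toolx in case -1.0 tooly 1.0 q6 -1.44
```

View pics/s6.png

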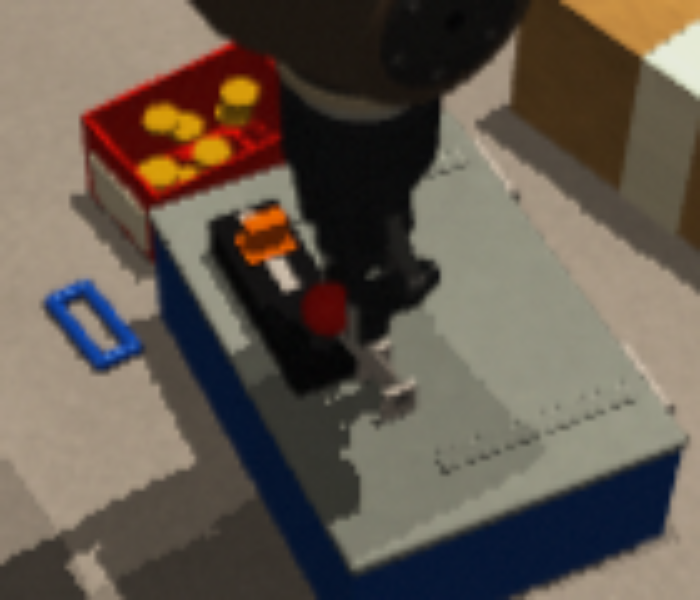

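The tab rests at its far end (265,235). The knob at (325,308) is well raised, but has crept towards the -x edge of the pads. I'll locate it and regrip.

```bash
cat >> h.py <<'E'
def knob(cy=-.0435):
    p,d=vision.camera('side'); c=vision.get_calibration('side')
    h=cv2.cvtColor(p,cv2.COLOR_BGR2HSV); m=cv2.inRange(h,(0,150,40),(5,255,255)); k=np.zeros_like(m);k[120:225,303:400]=255
    n,l,st,ce=cv2.connectedComponentsWithStats(m&k); i=1+np.argmax(st[1:,4]); print("px",ce[i],st[i])
    o,dd=ray(c,*ce[i]); t=(cy-(o[:2]-C0)@Y)/(dd[:2]@Y); q=o+t*dd; print("knob case x,z",((q[:2]-C0)@X).round(4),q[2].round(4)); return p
E
python3 - <<'E'
from h import *
knob()
E
```

```text
px [309.58108108 152.44144144] [303 138  14  29 222]
knob case x,z -0.1131 0.339
```

```bash
sed -i 's/k\[120:225,303:400\]=255/k[120:225,318:400]=255/' h.py
python3 - <<'E'
from h import *
knob()
E
```

```text
px [324.30120482 191.69879518] [320 187   9  11  83]
knob case x,z -0.0754 0.1843
```

Emit:
play_rows(deltas=[[[0, 0, 0, 0], [0, 0, 0, 0], [0.01, 0, 0.002, 0], [0.01, 0, 0.002, 0], [0, 0, 0, 0]]], jaw=0.045)

```text
time: 14.7
tcp_pos: [0.5042, -0.0083, 0.1641]
orientation: [-0.447, -3.108, -0.0]
force: [0.3, -0.4, 0.3]
finger_gap: 0.0452
grasp_force: 0.0
```

Emit:
play_rows(deltas=[[[0, 0, 0, 0], [0, 0, 0, 0], [0, 0, 0, 0], [0, 0, 0, 0]]], jaw=0.015, force=80)

```text
time: 15.1
tcp_pos: [0.5059, -0.009, 0.1648]
orientation: [-0.448, -3.109, 0.0]
force: [-4.9, -0.4, 8.3]
finger_gap: 0.0245
grasp_force: 78.0
```

Emit:
play_rows(deltas=[[[-0.008, 0, -0.0035, 0], [-0.008, 0, -0.003, 0], [-0.008, 0, -0.0015, 0], [0, 0, 0, 0]]])

```text
time: 15.5
tcp_pos: [0.5301, -0.0162, 0.1735]
orientation: [0.45, 3.107, 0.0]
force: [-6.8, -1.5, 15.6]
finger_gap: 0.0244
grasp_force: 81.5
```

```bash
python3 - <<'E'
from h import *
go((-.119,-.045,.092))
knob()
E
```

```text
t 15.5 case -0.0516 -0.0438 0.1735 F [-6.1 -3.4 15.6] gap 0.0244
delta [ 0.0675 -0.0013  0.0814] turn -0.08 toolx in case -1.0 tooly 1.0 q6 -1.44
px [329.21052632 186.68421053] [328 183   3   8  19]
knob case x,z -0.0616 0.1972
```

Emit:
play_rows(deltas=[[[-0.007, 0, -0.001, 0], [-0.006, 0, -0.001, 0], [0, 0, 0, 0]]])

```text
time: 15.85
tcp_pos: [0.543, -0.02, 0.1744]
orientation: [0.451, 3.106, 0.0]
force: [3.2, -5.1, 1.4]
finger_gap: 0.0244
grasp_force: 80.5
```

Emit:
play_rows(deltas=[[[-0.006, 0, -0.006, 0], [-0.006, 0, -0.007, 0], [0, 0, 0, 0]]])

```text
time: 16.15
tcp_pos: [0.5536, -0.0231, 0.1878]
orientation: [0.449, 3.109, -0.0]
force: [-1.2, -3.9, -0.2]
finger_gap: 0.0245
grasp_force: 81.1
```

Emit:
play_rows(deltas=[[[-0.0064, 0, -0.006, 0], [-0.0064, 0, -0.006, 0], [-0.007, 0, -0.0055, 0], [-0.007, 0, -0.0055, 0], [0, 0, 0, 0]]])

```text
time: 16.65
tcp_pos: [0.5802, -0.0305, 0.2118]
orientation: [0.447, 3.106, -0.0]
force: [-1.2, -0.3, 0.1]
finger_gap: 0.0146
grasp_force: 0.0
```

```bash
python3 - <<'E'
from h import *
go((-.119,-.045,.092))
p=knob()
cv2.imwrite('pics/s7.png',cv2.resize(p[110:250,250:420],None,fx=4,fy=4))
E
```

```text
t 16.65 case 0.0005 -0.0435 0.2118 F [-1.1 -0.6  0.1] gap 0.0146
delta [ 0.1199 -0.0015  0.1194] turn 0.03 toolx in case -1.0 tooly 1.0 q6 -1.45
px [338.875 178.5  ] [334 174  10  10  80]
knob case x,z -0.0347 0.2156
```

View pics/s7.png

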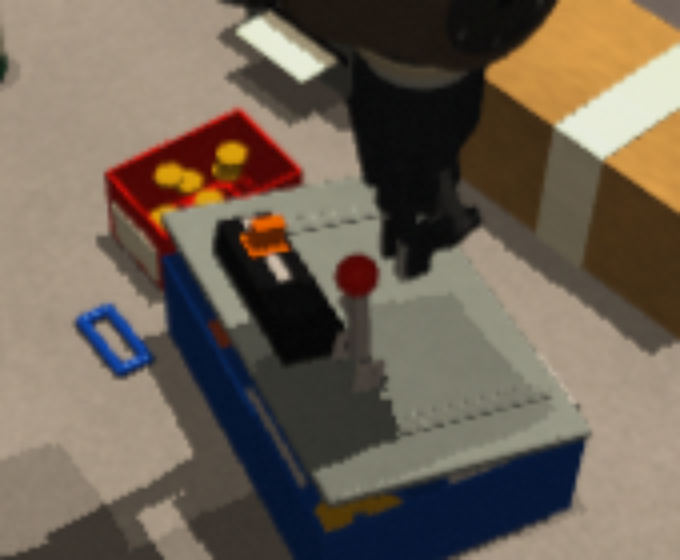

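It slipped off, but the latch now stands upright (knob at (357,275)). The lid is ajar, with the bin contents showing at (345,510). I'll go behind the knob with closed fingers and push it.

Emit:
play_rows(deltas=[[[0, 0, -0.04, 0], [0.034, 0, 0, 0], [0.036, 0, 0, 0], [0, 0, 0, 0], [0, 0, 0.02, 0], [0, 0, 0.02, 0], [0, 0, 0.004, 0], [0, 0, 0, 0]]], jaw=0)

```text
time: 17.5
tcp_pos: [0.5116, -0.0105, 0.2061]
orientation: [-0.448, -3.109, -0.0]
force: [-0.1, 0.0, -1.0]
finger_gap: 0.0003
grasp_force: 0.0
```

Emit:
play_rows(deltas=[[[-0.006, 0, 0, 0], [-0.006, 0, 0, 0], [-0.005, 0, -0.003, 0], [0, 0, 0, 0]]])

```text
time: 17.9
tcp_pos: [0.5287, -0.0156, 0.2098]
orientation: [0.448, 3.108, 0.0]
force: [-0.6, -0.1, -1.0]
finger_gap: -0.0001
grasp_force: 0.0
```

```bash
python3 - <<'E'
from h import *
go((-.119,-.045,.092))
p=knob()
E
```

```text
t 17.9 case -0.0531 -0.0437 0.2098 F [-0.6 -0.2 -1. ] gap -0.0001
delta [ 0.066  -0.0013  0.1178] turn -0.01 toolx in case -1.0 tooly 1.0 q6 -1.44
px [341.37037037 179.35185185] [337 175   9   9  54]
knob case x,z -0.0273 0.209
```

Emit:
play_rows(deltas=[[[-0.005, 0, -0.002, 0], [-0.006, 0, -0.003, 0], [-0.006, 0, -0.003, 0], [-0.006, 0, -0.003, 0], [0, 0, 0, 0]]])

```text
time: 18.45
tcp_pos: [0.5473, -0.0211, 0.2214]
orientation: [-0.447, -3.102, -0.001]
force: [-23.5, 5.6, 21.0]
finger_gap: -0.0003
grasp_force: 12.8
```

```bash
python3 - <<'E'
from h import *
go((-.119,-.045,.092))
p=knob()
E
```

```text
t 18.45 case -0.0338 -0.0437 0.2214 F [-24.2  -1.2  21. ] gap -0.0003
delta [ 0.0843 -0.0013  0.13  ] turn 0.01 toolx in case -1.0 tooly 1.0 q6 -1.44
px [347.89230769 174.49230769] [344 170   9  10  65]
knob case x,z -0.0091 0.2189
```

The lid is moving, but the tip sits high on the ball. I'll drop it and continue.

Emit:
play_rows(deltas=[[[0.004, 0, 0, 0], [0, 0, 0.011, 0], [-0.004, 0, 0, 0], [-0.006, 0, -0.0055, 0], [-0.007, 0, -0.005, 0], [-0.0075, 0, -0.005, 0], [0, 0, 0, 0]]])

```text
time: 19.2
tcp_pos: [0.5693, -0.0275, 0.226]
orientation: [-0.448, -3.108, -0.001]
force: [-7.9, 3.2, 5.0]
finger_gap: -0.0001
grasp_force: 4.0
```

```bash
python3 - <<'E'
from h import *
go((-.119,-.045,.092))
p=knob()
E
```

```text
t 19.2 case -0.0108 -0.0436 0.226 F [-8.5  0.9  5. ] gap -0.0001
delta [ 0.108  -0.0014  0.1341] turn 0.0 toolx in case -1.0 tooly 1.0 q6 -1.45
px [356.97368421 168.47368421] [353 165   9   7  38]
knob case x,z 0.0162 0.2297
```

Emit:
play_rows(deltas=[[[-0.008, 0, -0.005, 0], [-0.008, 0, -0.005, 0], [-0.008, 0, -0.004, 0], [-0.0085, 0, -0.0045, 0], [0, 0, 0, 0]]])

```text
time: 19.75
tcp_pos: [0.6013, -0.037, 0.2434]
orientation: [-0.448, -3.109, -0.0]
force: [-1.0, 0.3, -0.4]
finger_gap: -0.0001
grasp_force: 0.3
```

Emit:
play_rows(deltas=[[[-0.0085, 0, -0.0035, 0], [-0.0085, 0, -0.0035, 0], [-0.0085, 0, -0.003, 0], [-0.009, 0, -0.0025, 0], [0, 0, 0, 0]]])

```text
time: 20.25
tcp_pos: [0.6342, -0.0467, 0.2555]
orientation: [-0.448, -3.109, -0.0]
force: [-0.5, 0.6, -0.5]
finger_gap: 0.0003
grasp_force: 0.1
```

```bash
python3 - <<'E'
from h import *
go((-.119,-.045,.092))
p=knob()
cv2.imwrite('pics/s8.png',cv2.resize(p[90:250,250:440],None,fx=4,fy=3.7))
E
```

```text
t 20.25 case 0.0568 -0.0437 0.2555 F [-0.6  0.4 -0.5] gap 0.0003
delta [ 0.1758 -0.0013  0.1635] turn -0.01 toolx in case -1.0 tooly 1.0 q6 -1.46
px [320.4137931  155.65517241] [318 146   7  18  87]
knob case x,z -0.0861 0.3177
```

View pics/s8.png

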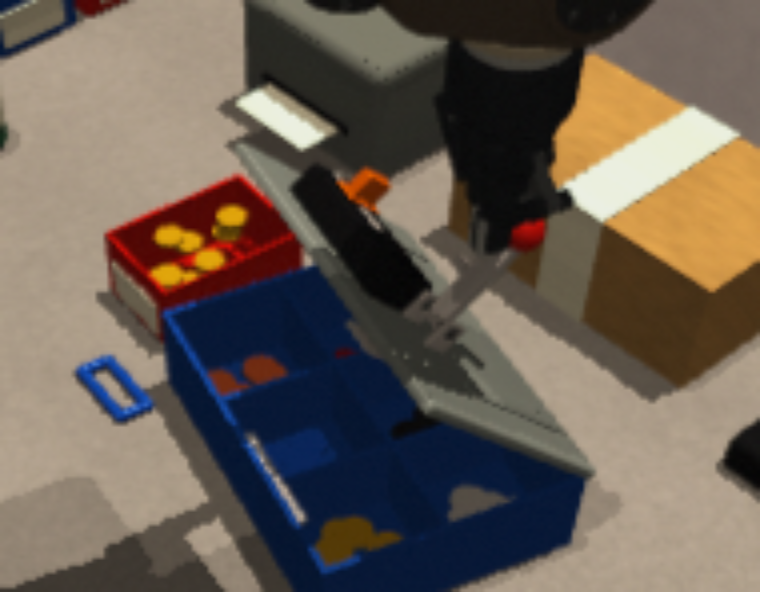

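The lid is lifting well, at roughly 45–50°, with the knob at (527,233) just ahead of the fingers and the tab still at its far end. I'll continue.

Emit:
play_rows(deltas=[[[-0.009, 0, -0.002, 0], [-0.009, 0, -0.0015, 0], [-0.009, 0, -0.001, 0], [-0.009, 0, -0.0005, 0], [0, 0, 0, 0]]])

```text
time: 20.8
tcp_pos: [0.6686, -0.0568, 0.2605]
orientation: [-0.448, -3.109, -0.0]
force: [-1.3, -0.0, -1.3]
finger_gap: -0.0003
grasp_force: 0.3
```

Emit:
play_rows(deltas=[[[-0.009, 0, 0, 0], [-0.009, 0, 0.001, 0], [-0.009, 0, 0.001, 0], [-0.0085, 0, 0.001, 0], [0, 0, 0, 0]]])

```text
time: 21.3
tcp_pos: [0.7027, -0.0668, 0.2577]
orientation: [0.448, 3.109, 0.0]
force: [-1.4, 1.2, 0.2]
finger_gap: 0.0
grasp_force: 0.3
```

Emit:
play_rows(deltas=[[[-0.008, 0, 0.0015, 0], [-0.008, 0, 0.0015, 0], [0, 0, 0, 0]]])

```text
time: 21.6
tcp_pos: [0.7181, -0.0714, 0.2549]
orientation: [0.448, 3.108, 0.0]
force: [-0.1, 0.3, 0.8]
finger_gap: 0.0001
grasp_force: 0.5
```

Now I'll retreat: slightly back, straight up and away, then look.

Emit:
play_rows(deltas=[[[0.003, 0, -0.003, 0], [0, 0, -0.02, 0], [0, 0, -0.04, 0], [0, 0, -0.04, 0], [0, -0.03, -0.02, 0], [0, -0.045, 0, 0], [0, -0.045, 0, 0], [0, -0.045, 0, 0], [0, 0, 0, 0], [0, 0, 0, 0]]])

```text
time: 22.6
tcp_pos: [0.6678, -0.2296, 0.3783]
orientation: [0.451, 3.108, -0.0]
force: [0.4, 0.3, 0.6]
finger_gap: -0.0001
grasp_force: 0.0
```

```bash
python3 - <<'E'
from h import *
go((-.119,-.045,.092))
p,_=vision.camera('side'); q,_=vision.camera('top')
cv2.imwrite('pics/s9.png',np.vstack([cv2.resize(p[90:250,250:450],(750,300)),cv2.resize(q[100:260,220:420],(750,300))]))
E
```

```text
t 22.6 case 0.1407 -0.2097 0.3783 F [0.3 0.4 0.6] gap -0.0001
delta [0.2604 0.1642 0.286 ] turn -0.12 toolx in case -1.0 tooly 1.0 q6 -1.71
```

View pics/s9.png

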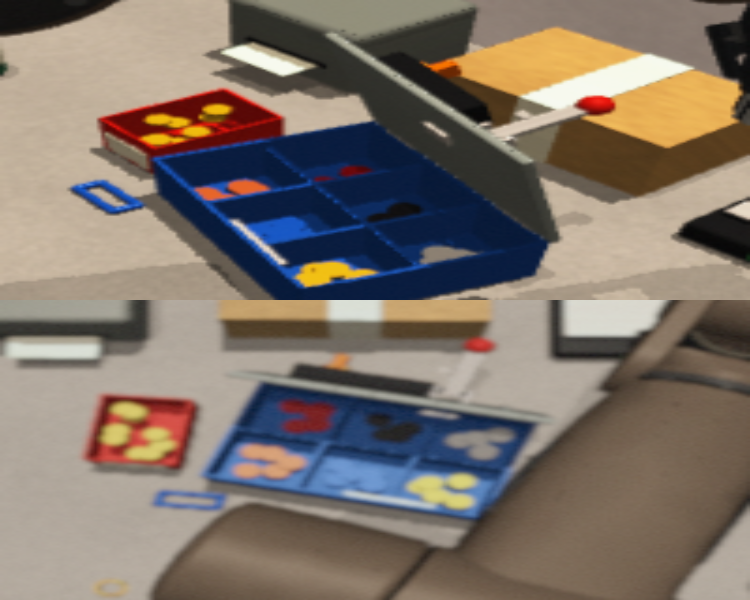

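Both views show the lid standing open at about 70–75° with the latch upright. The neighbouring objects in view are in place, and the arm is clear of everything.

```bash
python3 -c "
from workcell import r
print(r.finish_job())"
```

```text
the job is handed in; nothing more can be done
None
```

The job is handed in: I pushed the tab to its stop at about 15.5 N, raised the latch upright, and left the lid standing open at about 70–75°, with the bystanders I could see in the final views undisturbed and about 23 s used; no verdict came back.

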